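# Check a gate lock: fit the rose, work the double-bit key, hold the bolt drawn

## Task

The gate lock on the plywood board has been serviced and I want to inspect its bolt. Seat the loose steel rose in the round pocket around the keyhole, narrow spigot down, fully home, and let go of it; then take the key from the wooden block, push it down through the rose into the keyhole until it is fully home (jiggle it if the sprung pins stick), and turn it a quarter turn clockwise seen from above, so that the bolt draws right back out of the strike. Finish while still gripping the key and holding it turned, because the spring throws the bolt out again as soon as you let go; leave the tools lying around the work where they are.

Things in the scene. Friction and masses are not known exactly. Their poses are not given: they have to be found in the camera images.
- lock: gate lock face up on a plywood board (150 x 178 x 15 mm), fixed to the bench. Origin: on the bench, straight under the keyhole's axis; z up. In its frame the grey case reaches x -47..47, y -59..59 mm, with a flat steel cover 65 mm above the bench; the brass bolt comes out at +y through an upright strike plate at y 70..74 (62 mm high)
- lock_seat (a point): centre of the mouth of the round pocket in the lock's cover, 65 mm above the bench; axes as the lock's. The pocket is 48 mm wide and 7 mm deep; the rose's collar comes to rest on the cover around it
- lock_keyway (a point): centre of the keyhole, on the pocket's floor, 58 mm above the bench; axes as the lock's. The keyhole is a slot 24 mm long along y, 7.2 mm wide, with a 12 x 12 mm middle, in a fixed plate 4 mm thick. Two sprung pins 10 mm below the pocket's floor squeeze the stem along x: the last 14 mm of the push take about 10 to 18 N
- lock_stop (a point): where the key's tip lands when fully home, 24 mm straight below the keyhole's mouth, 34 mm above the bench. The key can turn only with its bit wholly below the keyhole plate, that is with its tip within 2 mm of here, and is then captive until turned back
- lock_barrel (a joint): turn of the barrel under the keyhole plate, rad: 0 at rest with its slot along the lock's y, grows clockwise seen from above, stop at 1.57. A spring turns it back with 0.05 N m at 0 and 0.13 N m at 1.57. The key has up to 0.15 rad of play in it, so the hand must turn a little further than the barrel
- lock_bolt (a joint): how far the brass bolt is drawn in, m: 0 thrown (16 mm out of the case's front plate, through the strike), 0.016 fully drawn; driven by the barrel, 10.2 mm per rad
- rose: round steel rose (collar ring), 160 g, loose, standing on its spigot: spigot 44 mm wide, 6.5 mm high, under a collar 60 mm wide with a straight rim from 6.5 to 16 mm and a chamfered top at 20.5 mm; bore 30 mm right through. Origin: centre of the spigot's underside, z up through the collar. Seated, the origin is 58.5 mm and the top 79 mm above the bench
- key: double-bit steel key, 95 mm long, 110 g, standing tip down in the block. Origin: the tip; z along the stem to the bow. Cone to 8 mm, stem 9 mm thick, bit from 5.5 to 18 mm: 5.5 mm thick along x, 21 mm long along y, lower edges bevelled; collar 14 mm wide at 50 to 53 mm; round flat bow 8 mm thick along x, 36 mm wide, from 59 to 95 mm. The same after half a turn about z
- key_bow (a point): centre of the key's bow, 77 mm from the tip: the place to pinch, across x, the 8 mm thickness
- key_block: wooden block 62 x 130 x 46 mm (x, y, z), fixed to the bench. Origin: centre of its underside. The key's slot is at y = -35 mm, lengthwise along y, its floor 8 mm above the bench, so that the bow's centre stands 85 mm above the bench. Two steel punches stand at y = 14 and 26 mm, up to 80 mm above the bench
- screwdriver_blue: blue screwdriver, 191 mm long, 30 mm high, lying on the bench, leave alone; origin at the middle of its underside
- pliers: red-handled pliers, 184 mm long, lying on the bench, leave alone; origin at the middle of the underside
- electrical_tape: roll of black tape, 59 mm wide, 19 mm high, leave alone; origin at the centre of the underside
- marker_pen: marker pen, 135 mm long, lying on the bench, leave alone; origin at the middle of the underside
Things that resemble listed ones, but are neither listed nor needed, are in the scene too. What is shaped like the key but blue is not meant.

How it is judged:
By the outcome, as a careful person would: the job done as asked, in the order asked, and still so for the second after the job is handed in, while the arm keeps its last pose, push and grip.
It also fails if it takes over 61 s, if anything falls off the work surface, if the arm or the gripper's body presses on something with over 40 N, if the wrist force passes 120 N, or if a joint passes its speed limit or range.

## Robot

A 7-joint arm with a two-finger parallel gripper is mounted at the origin on a cart in front of the work surface, level with it; the furniture and walls round the work are solid. World frame = base frame: x ahead of the robot, y to its left, z up, the work surface at z = 0. Lengths are in m, angles in rad, forces in N, time in s.
With the tool pointing down it reaches from about 0.35 to 0.9 m from the base axis. Payload 8.1 kg.
Tool frame: the origin (TCP) lies midway between the tips of the shut fingers; the grasp point (between the pads) lies 19 mm behind it (ctrl.grip_point_offset is the distance from the TCP to the grasp point, in m); z points along the fingers, y is the line along which they close (so a half turn about z gives the same grasp; the last joint's range is limited). The gripper opens to 92 mm and grips with 3 to 60 N. Pads are 19 mm wide; open, the fingers measure 130 mm over their backs; the gripper's body (75 mm by 190 mm) begins 47 mm behind the grasp point.
Start: joints at [1.02, 0.434, 0.025, 1.573, -0.012, 1.134, -0.075], TCP at [0.271, -0.563, 0.227] pointing down, gripper open.
Joint ranges: [-2.62, 2.62], [-0.44, 2.09], [-1.27, 1.32], [0.08, 2.57], [-1.32, 4.46], [0.12, 2], [-2.74, 2.74]. Speed limits (rad/s): [2.22, 2.22, 3.01, 3.01, 3.14, 3.14, 3.14].

## Interface

Orientations are given as a rotation vector (axis times angle).
In Python, from cell import readout, viewer, job, ctrl gives the robot as it stands.
- The arm moves only by the shell command python3 -m handwheel 'ROWS'. ROWS is JSON, a list of rows, each a list of 3 entries, a list of its own where there are three numbers: the shift along the tool's x, y, z each as a share of 25 mm, from -1 to 1, then the turn, a rotation vector about the tool's x, y, z each as a share of 0.08 rad, from -1 to 1, then the opening, from -1 (shut) to 1 (fully open). In form: [[[x, y, z], [ax, ay, az], jaw], ...]. A call has exactly 5 rows; each row shifts and turns the commanded pose from where the row before left it, along the tool's axes as they then stand; what a row does not reach is not made up. A row lasts 1/10 s, in which the tool goes at most 50 mm and 8.59 degrees, less where a joint would pass 70% of its speed; a pose out of reach is approached as far as the arm can. A call with a number of a shift or a turn outside -1 to 1 is refused whole. A call with a gripper value outside its range is refused whole. The fingers move at their own pace and stop on an object; the grip force is fixed at half the most. Time passes only in rows, so rows that do not move let the fingers close, or fill a call up. It gives the time, the measured TCP pose, the force, the opening and the grip force at its end, in the units of the state.
- readout.get_state(): the state, without advancing time (a new reading comes with each control period).
- viewer.grab_frame(name): name is "side" or "top" or "wrist"; returns a dict with "img" (480x640x3 uint8, blue, green, red), "depth" (480x640 float32, m along the optical axis (not along the pixel's ray), 0 where there is no reading), "mtx" (3x3 intrinsics, pixels), "R" (3x3) and "t" (3): a world point X has camera coordinates R X + t. Camera axes: x right, y down, z forward; pixel columns grow to the right and rows downward; lengths in m; the calibration is good to about 2 mm. A picture is of the moment at which its call begins.
- job.sign_off(): hands the job in; it is judged then, once.
Trained networks look in the newest picture that a camera, given by its name, has taken for a name from the list of things; names that differ only in an ending like _2 or _b are one class to them, and where a whole thing is asked for, a point or a joint stands for the part that bears it (a point fixed in the world has none). Each returns a list of dicts, best first, with "conf" (0 to 1); they miss things now and then, are a little off and sometimes report something else, mostly with a low value. They report only what shows in the picture. A call takes as long as a camera call. They do not tell look-alikes from the thing itself.
- viewer.search_frame(query, camera): "rect" ([left, top, right, bottom] in pixels, round what is visible of it).
The state is a dict: "clock": time; "joint_pos": joint angles; "qd": joint speeds; "joint_efforts": joint torques, N m; "eef_pos": TCP position; "tcp_rot": TCP orientation; "ft_force": force on the tool from outside, world axes, zero at the start; "ft_torque": the same for the moment, N m; "finger_gap": finger opening in m; "grasp_force": force on a finger pad.
Only numpy, scipy, OpenCV 4.12 (cv2) and the standard library are available. Lean on these libraries where they do the work, as an engineer would, in place of code of your own. Each camera call takes 0.05 s, during which the arm holds its last target. There are 200 camera calls.

## Working session

There is one attempt and no reset: what is moved stays moved. The work goes in short steps, Python scripts to look and compute and a shell command to move; the robot and the scene stay as the last step left them, time stands still between calls to the robot, and variables do not carry over. Pictures are saved under pics/ and viewed, at most 10 in all, crops included, and the job is handed in when it is done.

```bash
mkdir -p pics; ls; cat > h.py <<'E'
import numpy as np,cv2
from cell import readout,viewer,job,ctrl
def px2w(f,u,v,d=None):
    if d is None: d=float(f["depth"][int(round(v)),int(round(u))])
    c=np.linalg.inv(f["mtx"])@np.array([u,v,1])*d
    return f["R"].T@(c-f["t"])
def cloud(f):
    d=f["depth"];v,u=np.mgrid[:480,:640]
    c=np.stack([u,v,np.ones_like(u)],-1)@np.linalg.inv(f["mtx"]).T*d[...,None]
    return (c-f["t"])@f["R"]
def w2px(f,X):
    c=f["R"]@np.array(X)+f["t"];p=f["mtx"]@c;return p[:2]/p[2]
E
python3 - <<'E'
from h import *
import pickle
s=readout.get_state();print({k:np.round(v,3) for k,v in s.items()},ctrl.grip_point_offset)
for n in ["top","side"]:
    f=viewer.grab_frame(n);cv2.imwrite(f"pics/{n}0.png",f["img"]);pickle.dump(f,open(f"{n}.pkl","wb"))
    print(n,np.round(f["R"],2).tolist(),np.round(-f["R"].T@f["t"],3))
    for q in ["lock","rose","key","key_block"]:
        for r in viewer.search_frame(q,n)[:4]:
            b=r["rect"];print(n,q,round(r["conf"],2),np.round(b), np.round(px2w(f,(b[0]+b[2])/2,(b[1]+b[3])/2),3))
E
```

```text
pics
{'clock': np.float64(0.0), 'joint_pos': array([ 1.02 ,  0.435,  0.025,  1.574, -0.012,  1.134, -0.075]), 'qd': array([ 0.001, -0.   ,  0.   ,  0.002,  0.001, -0.001, -0.001]), 'joint_efforts': array([ 1.0000e-03, -6.6785e+01,  9.8600e-01, -3.1447e+01, -6.0000e-02,
        4.3000e-02,  0.0000e+00]), 'eef_pos': array([ 0.27 , -0.563,  0.226]), 'tcp_rot': array([-3.062e+00, -6.970e-01,  1.000e-03]), 'ft_force': array([-0.479,  0.136, -0.257]), 'ft_torque': array([ 0.004, -0.001, -0.004]), 'grasp_force': np.float64(0.0), 'finger_gap': np.float64(0.092)} 0.0188
top [[-0.06, -1.0, -0.0], [-0.98, 0.06, -0.2], [0.2, -0.01, -0.98]] [ 0.311 -0.003  1.232]
top lock 0.88 [269. 225. 370. 308.] [0.505 0.001 0.061]
top lock 0.42 [202. 166. 288. 201.] [0.708 0.154 0.012]
top rose 0.71 [454. 222. 484. 253.] [ 0.556 -0.326  0.008]
top key 0.64 [189. 307. 208. 322.] [0.421 0.248 0.074]
top key 0.57 [203. 254. 221. 267.] [0.525 0.214 0.098]
top key 0.51 [236. 291. 241. 309.] [0.443 0.166 0.092]
top key_block 0.94 [168. 247. 232. 285.] [0.524 0.248 0.046]
top key_block 0.58 [272. 223. 365. 309.] [0.506 0.004 0.06 ]
side [[-0.9, -0.43, 0.02], [-0.23, 0.44, -0.87], [0.37, -0.79, -0.5]] [0.192 0.781 0.604]
side lock 0.7 [274. 247. 390. 336.] [0.492 0.068 0.062]
side rose 0.54 [366. 212. 390. 229.] [ 0.547 -0.334  0.007]
side key 0.97 [320. 374. 369. 403.] [0.387 0.253 0.038]
side key 0.74 [263. 308. 277. 343.] [0.525 0.229 0.087]
side key 0.63 [331. 338. 390. 356.] [0.41  0.128 0.012]
side key_block 0.75 [218. 329. 303. 409.] [0.512 0.28  0.047]
```

View pics/top0.png

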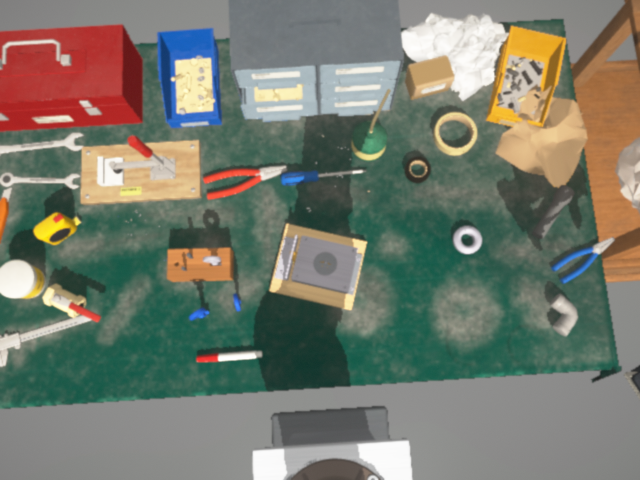

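View pics/side0.png

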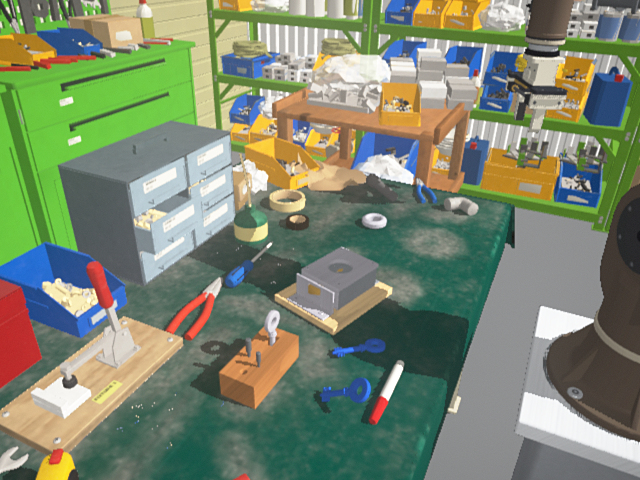

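The side picture shows the lock at (335,280), the steel rose lying at (374,220), and the steel key upright in the block at (271,323). Candidates in the top picture:
- **Rose:** the steel ring at (467,240) is the one I want. The black tape at (417,168) and the yellow tape at (455,132) could be mistaken for it.
- **Key:** the steel key in the block at (211,261) is the one I want. The blue keys at (200,315) and (238,300) lie on the bench, and the dark ring at (212,217) is a shadow.

```bash
python3 - <<'E'
from h import *
import pickle
for n in ["top","side"]:
    f=pickle.load(open(n+".pkl","rb"));P=cloud(f).reshape(-1,3)
    def sel(c,r,z0,z1):
        m=(np.hypot(P[:,0]-c[0],P[:,1]-c[1])<r)&(P[:,2]>z0)&(P[:,2]<z1);return P[m]
    def rect(Q):
        (c,s,a)=cv2.minAreaRect((Q[:,:2]*1000).astype(np.float32));return np.round(c,1),np.round(s,1),round(a,1),len(Q),np.round(np.median(Q[:,2])*1000,1)
    print(n,"rose",rect(sel((.556,-.335),.05,.013,.03)),"z98",np.percentile(sel((.556,-.335),.05,.0,.04)[:,2],98))
    print("cover",rect(sel((.495,-.0),.09,.0625,.069)))
    print("board",rect(sel((.495,-.0),.13,.010,.02)))
    print("block",rect(sel((.52,.24),.09,.040,.051)))
    for c in [(.525,.22)]:
        Q=sel(c,.05,.056,.12);print("key",rect(Q),Q[:,2].max() if len(Q) else 0)
        Q=sel((.52,.26),.035,.056,.12);print("punch",rect(Q))
f=pickle.load(open("top.pkl","rb"))
im=f["img"][215:315,160:375];cv2.imwrite("pics/c1.png",cv2.resize(im,None,fx=3.7,fy=3.7,interpolation=cv2.INTER_CUBIC))
E
```

```text
top rose (array([ 551. , -318.4]), array([59. , 58.9]), 86.5, 475, np.float64(20.1)) z98 0.02438380760156555
cover (array([512.3,  -3. ]), array([132.9,  94.7]), 73.3, 1907, np.float64(66.2))
board (array([488.6,   6.6]), array([226.2, 201.6]), 73.1, 2358, np.float64(16.7))
block (array([530.5, 251.9]), array([131.4,  63.3]), 87.8, 1534, np.float64(47.7))
key (array([532.6, 233.4]), array([68.7, 13.9]), 77.4, 143, np.float64(93.5)) 0.10814991568182389
punch (array([533.1, 256.3]), array([28.9, 56. ]), 13.5, 61, np.float64(78.9))
side rose (array([ 550.6, -316.5]), array([58.9, 55.8]), 20.0, 227, np.float64(19.4)) z98 0.022458236607940094
cover (array([513. ,  -4.4]), array([135.4,  97. ]), 73.5, 1557, np.float64(65.5))
board (array([514.9,   2.6]), array([182.6, 153.2]), 73.7, 1952, np.float64(15.9))
block (array([531.8, 250.3]), array([133.6,  64.8]), 88.2, 2269, np.float64(46.4))
key (array([533.3, 232.4]), array([71. , 13.8]), 75.6, 357, np.float64(82.0)) 0.10393241144127023
punch (array([534.8, 256.1]), array([30.2, 56.1]), 12.1, 216, np.float64(75.3))
```

View pics/c1.png

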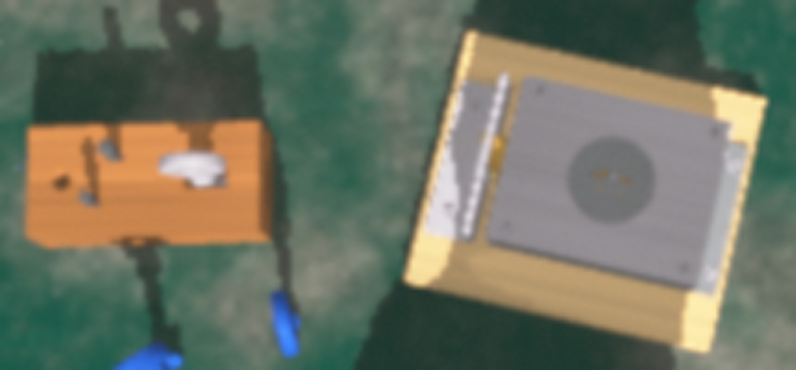

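The crop confirms it: the grey steel bow stands at crop (195,168) with the punches to its left, and the blue keys are off the block. The lock's pocket is at crop (611,180), with the strike on its +y side.

```bash
cat >> h.py <<'E'
from scipy.spatial.transform import Rotation as Ro
def plan(p,yaw=None):
    """remaining move to TCP p, tool-y heading yaw (deg), in tool axes now; units of 25mm and .08rad"""
    s=readout.get_state();R=Ro.from_rotvec(s["tcp_rot"]).as_matrix()
    d=R.T@(np.array(p)-s["eef_pos"])/.025
    h=np.degrees(np.arctan2(R[1,1],R[0,1]))
    print("t",round(float(s["clock"]),2),"tcp",np.round(s["eef_pos"]*1000,1),"yhead",round(h,2),"zax",np.round(R[:,2],3),"q7",round(s["joint_pos"][6],2),"gap",round(float(s["finger_gap"])*1000,1),"F",np.round(s["ft_force"],1))
    print("shift units",np.round(d,3))
    if yaw is not None:
        # level + heading target
        y=np.radians(yaw);Rt=np.array([[-np.sin(y),np.cos(y),0],[np.cos(y),np.sin(y),0],[0,0,-1]]).T
        Rt=np.column_stack([[-np.sin(y),np.cos(y),0],[np.cos(y),np.sin(y),0],[0,0,-1]])
        print("turn units",np.round(Ro.from_matrix(R.T@Rt).as_rotvec()/.08,3))
E
python3 -c "
from h import *
plan([.551,-.318,.16],-64.4)"
```

```text
t 0.5 tcp [ 270.6 -563.4  226.7] yhead -64.35 zax [-0.  0. -1.] q7 -0.08 gap 91.5 F [-0.1 -0.1  0.2]
shift units [14.361 -3.991  2.668]
turn units [-0.001  0.     0.011]
```

```bash
python3 -m handwheel '[[[0.957,-0.266,0.1],[0,0,0],1],[[0.957,-0.266,0.1],[0,0,0],1],[[0.957,-0.266,0.1],[0,0,0],1],[[0.957,-0.266,0.1],[0,0,0],1],[[0.957,-0.266,0.1],[0,0,0],1]]'
python3 -m handwheel '[[[0.957,-0.266,0.1],[0,0,0],1],[[0.957,-0.266,0.1],[0,0,0],1],[[0.957,-0.266,0.1],[0,0,0],1],[[0.957,-0.266,0.1],[0,0,0],1],[[0.957,-0.266,0.1],[0,0,0],1]]'
python3 -m handwheel '[[[0.957,-0.266,0.3],[0,0,0],1],[[0.957,-0.266,0.3],[0,0,0],1],[[0.957,-0.266,0.4],[0,0,0],1],[[0.957,-0.266,0.4],[0,0,0],1],[[0.957,-0.266,0.3],[0,0,0],1]]'
python3 -m handwheel '[[[0,0,0],[0,0,0],1],[[0,0,0],[0,0,0],1],[[0,0,0],[0,0,0],1],[[0,0,0],[0,0,0],1],[[0,0,0],[0,0,0],1]]'
python3 - <<'E'
from h import *
plan([.551,-.318,.16],-64.4)
f=viewer.grab_frame("wrist");cv2.imwrite("pics/w1.png",f["img"])
P=cloud(f).reshape(-1,3);m=(np.hypot(P[:,0]-.551,P[:,1]+.318)<.045)&(P[:,2]>.012)&(P[:,2]<.03)
Q=P[m];print(len(Q),np.median(Q[:,2]),np.percentile(Q[:,2],95),cv2.minEnclosingCircle((Q[:,:2]*1000).astype(np.float32)),-f["R"].T@f["t"])
print(w2px(f,[.551,-.318,.02]))
E
```

```text
clock: 1.0
eef_pos: [0.3647, -0.481, 0.2142]
tcp_rot: [3.063, 0.697, 0.0]
ft_force: [0.7, -0.3, 0.0]
finger_gap: 0.0917
grasp_force: 0.0
clock: 1.5
eef_pos: [0.4582, -0.3992, 0.2018]
tcp_rot: [3.063, 0.697, 0.0]
ft_force: [0.7, -0.3, -0.3]
finger_gap: 0.0919
grasp_force: 0.0
clock: 2.0
eef_pos: [0.5514, -0.3174, 0.1586]
tcp_rot: [-3.063, -0.697, 0.001]
ft_force: [0.7, -0.1, -0.1]
finger_gap: 0.0914
grasp_force: 0.0
clock: 2.5
eef_pos: [0.5504, -0.3191, 0.1596]
tcp_rot: [3.063, 0.695, 0.0]
ft_force: [-0.4, -0.3, -0.2]
finger_gap: 0.0916
grasp_force: 0.0
t 2.5 tcp [ 550.4 -319.1  159.6] yhead -64.43 zax [ 0.    -0.001 -1.   ] q7 -0.71 gap 91.6 F [-0.4 -0.3 -0.2]
shift units [ 0.042 -0.03  -0.016]
turn units [ 0.008  0.    -0.008]
2899 0.019677072263380422 0.021702672271806712 ((551.1168212890625, -320.24945068359375), 30.18965721130371) [ 0.62209623 -0.28371844  0.3178418 ]
[323.70157234 226.43446962]
```

View pics/w1.png

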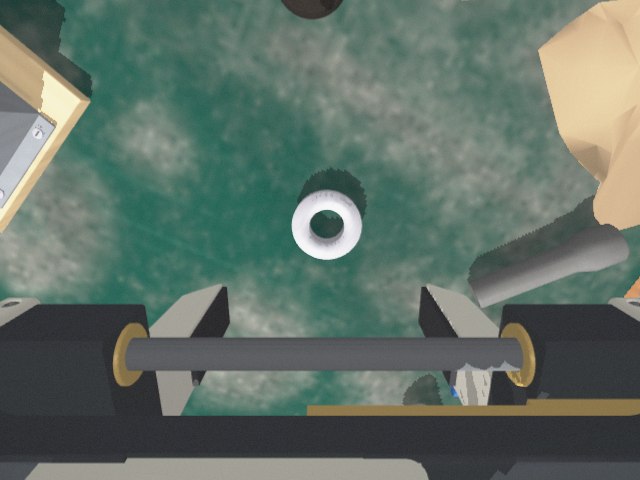

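The wrist view shows the rose at (326,225), flat on the bench and clear of everything. It measures 30.2 mm in radius and 20 mm high, which matches the description. Next I descend and grip it by the rim.

```bash
python3 -m handwheel '[[[0,0.02,0.9],[0,0,0],1],[[0,0,1],[0,0,0],1],[[0,0,1],[0,0,0],1],[[0,0,1],[0,0,0],1],[[0,0,1],[0,0,0],1]]'
python3 -m handwheel '[[[0,0,0.8],[0,0,0],1],[[0,0,0.33],[0,0,0],1],[[0,0,0],[0,0,0],1],[[0,0,0],[0,0,0],1],[[0,0,0],[0,0,0],0.2]]'
python3 -c "
from h import *
plan([.551,-.3198,.009],-64.4)"
```

```text
clock: 3.05
eef_pos: [0.551, -0.319, 0.0361]
tcp_rot: [3.063, 0.696, 0.001]
ft_force: [0.0, 0.6, -0.6]
finger_gap: 0.0915
grasp_force: 0.0
clock: 3.55
eef_pos: [0.5519, -0.3191, 0.0098]
tcp_rot: [3.062, 0.697, 0.002]
ft_force: [0.1, -0.8, 0.4]
finger_gap: 0.0875
grasp_force: 0.0
t 3.55 tcp [ 551.9 -319.1    9.8] yhead -64.36 zax [ 0.002 -0.001 -1.   ] q7 -0.73 gap 87.5 F [ 0.1 -0.8  0.4]
shift units [-0.047  0.01   0.032]
turn units [ 0.021 -0.016  0.009]
```

```bash
python3 -m handwheel '[[[0,0,0],[0,0,0],-1],[[0,0,0],[0,0,0],-1],[[0,0,0],[0,0,0],-1],[[0,0,0],[0,0,0],-1],[[0,0,0],[0,0,0],-1]]'
python3 -m handwheel '[[[0,0,-0.3],[0,0,0],-1],[[0,0,-1],[0,0,0],-1],[[0,0,-1],[0,0,0],-1],[[0,0,-1],[0,0,0],-1],[[0,0,-1],[0,0,0],-1]]'
python3 -c "
from h import *
f=viewer.grab_frame('wrist');cv2.imwrite('pics/w2.png',f['img'])
plan([.51,-.002,.125],-16.5)
f=viewer.grab_frame('side');p=w2px(f,readout.get_state()['eef_pos']);print(p)
u,v=p.astype(int);cv2.imwrite('pics/s2.png',cv2.resize(f['img'][max(v-60,0):v+60,u-60:u+60],None,fx=4,fy=4))
"
```

```text
clock: 4.05
eef_pos: [0.5514, -0.3189, 0.0088]
tcp_rot: [3.063, 0.697, 0.001]
ft_force: [0.1, -0.5, 2.6]
finger_gap: 0.058
grasp_force: 30.0
clock: 4.55
eef_pos: [0.5507, -0.3182, 0.1171]
tcp_rot: [-3.063, -0.698, 0.001]
ft_force: [0.1, -0.1, -1.8]
finger_gap: 0.0584
grasp_force: 30.0
t 4.6 tcp [ 552.9 -319.3  121.6] yhead -64.35 zax [ 0.005 -0.002 -1.   ] q7 -0.72 gap 58.3 F [ 1.4 -1.7  1.5]
shift units [  3.948 -12.182  -0.172]
turn units [  0.065  -0.019 -10.439]
[376.71214091 179.64328504]
```

View pics/s2.png

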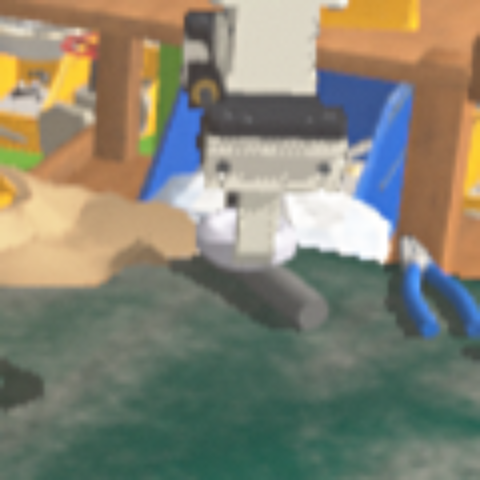

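The side crop shows the rose held level between the fingers at about (245,235).

```bash
python3 -m handwheel '[[[0.15,-0.94,-0.1],[0,0,0],-1],[[0.15,-0.94,-0.1],[0,0,0],-1],[[0.15,-0.94,-0.1],[0,0,0],-1],[[0.15,-0.94,-0.1],[0,0,0],-1],[[0.15,-0.94,-0.1],[0,0,0],-1]]'
python3 -m handwheel '[[[0.15,-0.94,-0.1],[0,0,0],-1],[[0.15,-0.94,-0.1],[0,0,0],-1],[[0.15,-0.94,-0.1],[0,0,0],-1],[[0.15,-0.94,0],[0,0,0],-1],[[0.15,-0.94,0],[0,0,0],-1]]'
python3 -m handwheel '[[[0.15,-0.94,0],[0,0,0],-1],[[0.15,-0.94,0],[0,0,0],-1],[[0.15,-0.94,0],[0,0,0],-1],[[0,0,0],[0,0,0],-1],[[0,0,0],[0,0,0],-1]]'
python3 - <<'E'
from h import *
import pickle
plan([.51,-.002,.125])
f=viewer.grab_frame("wrist");cv2.imwrite("pics/w3.png",f["img"]);pickle.dump((f,readout.get_state()),open("w3.pkl","wb"))
print(w2px(f,[.51,-.002,.065]))
E
```

```text
clock: 5.15
eef_pos: [0.5161, -0.2034, 0.1278]
tcp_rot: [-3.062, -0.697, 0.002]
ft_force: [0.2, -0.3, -1.0]
finger_gap: 0.0579
grasp_force: 30.0
clock: 5.65
eef_pos: [0.4821, -0.0895, 0.1354]
tcp_rot: [-3.063, -0.697, 0.002]
ft_force: [0.4, 0.2, -1.5]
finger_gap: 0.0581
grasp_force: 30.0
clock: 6.15
eef_pos: [0.4623, -0.0219, 0.1356]
tcp_rot: [-3.063, -0.699, 0.001]
ft_force: [0.6, -0.3, -2.2]
finger_gap: 0.0584
grasp_force: 30.0
t 6.15 tcp [462.3 -21.9 135.6] yhead -64.27 zax [-0.001 -0.    -1.   ] q7 -1.25 gap 58.4 F [ 0.6 -0.3 -2.2]
shift units [2.064 0.112 0.421]
[329.59561841 176.29140563]
```

View pics/w3.png

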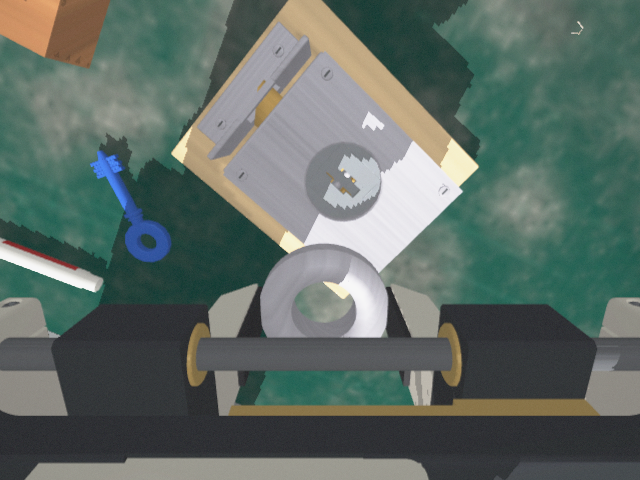

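This view shows the held rose at (324,300) and the pocket at (343,181), so I can measure their offset in a single camera frame.

```bash
cat > m3.py <<'E'
from h import *
import pickle
from scipy.optimize import least_squares
f,s=pickle.load(open("w3.pkl","rb"));P=cloud(f)
print("eef",s["eef_pos"])
m=(np.hypot(P[...,0]-.512,P[...,1]+.005)<.04)&(P[...,2]>.04)&(P[...,2]<.0625)
m8=m.astype(np.uint8);n,l,st,ce=cv2.connectedComponentsWithStats(m8);i=1+st[1:,4].argmax();m=l==i
print("floor z",np.median(P[m][:,2]))
Q=P[m][:,:2]*1000;c,r=cv2.minEnclosingCircle(Q.astype(np.float32));print("pocket enc",c,r,m.sum())
# image-edge: contour of region -> project on z=.065 plane
def plane(u,v,z):
    a=f["R"].T@(np.linalg.inv(f["mtx"])@np.array([u,v,1]));o=-f["R"].T@f["t"];return o+a*(z-o[2])/a[2]
g=cv2.GaussianBlur(cv2.cvtColor(f["img"],cv2.COLOR_BGR2GRAY),(3,3),0).astype(float)
# radial edge search for pocket rim
def w(X):return w2px(f,X)
E=[]
for a in np.arange(0,2*np.pi,.05):
    R=np.arange(19,30,.2)/1000
    v=[]
    for r_ in R:
        u=w([c[0]/1000+r_*np.cos(a),c[1]/1000+r_*np.sin(a),.065]);v.append(cv2.getRectSubPix(g.astype(np.float32),(1,1),tuple(map(float,u)))[0,0])
    d=np.abs(np.gradient(v));k=d.argmax()
    E.append([c[0]+R[k]*1000*np.cos(a),c[1]+R[k]*1000*np.sin(a)])
E=np.array(E);o=least_squares(lambda p:np.hypot(E[:,0]-p[0],E[:,1]-p[1])-p[2],[*c,24],loss="soft_l1",f_scale=.3);print("pocket rim",o.x,np.median(np.abs(o.fun)))
# rose
t=s["eef_pos"];rz=P[...,2]
m=(np.hypot(P[...,0]-t[0],P[...,1]-t[1])<.045)&(rz>t[2]-.006)&(rz<t[2]+.016)
m&=np.arange(480)[:,None]<336
Q=P[m]*1000;print("rose n",len(Q),"ztop",np.percentile(Q[:,2],[50,90,97]))
zt=np.percentile(Q[:,2],97)
T=Q[Q[:,2]>zt-2.0]
A=np.c_[T[:,:2],np.ones(len(T))];pl=np.linalg.lstsq(A,T[:,2],rcond=None)[0];print("top plane slope",pl[:2],len(T))
# rim outer points: near z in straight wall
W=Q[(Q[:,2]<zt-5)]
o2=least_squares(lambda p:np.hypot(W[:,0]-p[0],W[:,1]-p[1])-30,[t[0]*1e3,t[1]*1e3],loss="soft_l1",f_scale=.5);print("rose wall centre",o2.x,len(W),np.median(abs(o2.fun)))
# bore edge: inner top
rr=np.hypot(T[:,0]-o2.x[0],T[:,1]-o2.x[1]);print("top ring r",np.percentile(rr,[2,50,98]))
R=Ro.from_rotvec(s["tcp_rot"]).as_matrix()
print("rose-tcp in tool",R[:2,:2].T@(o2.x-t[:2]*1e3))
# cover heading
m=(np.hypot(P[...,0]-.51,P[...,1])<.085)&(abs(P[...,2]-np.median(P[(np.hypot(P[...,0]-.53,P[...,1]-.03)<.01)][:,2]))<.002)
print(cv2.minAreaRect((P[m][:,:2]*1000).astype(np.float32)))
E
python3 m3.py
```

```text
eef [ 0.46257393 -0.02256118  0.13564173]
floor z 0.058358783196695185
pocket enc (509.7524108886719, -11.623991966247559) 24.132808685302734 4070
pocket rim [510.06256801 -11.15936801  24.31786981] 0.33790563611846913
rose n 9107 ztop [145.88406394 148.1285748  149.16295555]
top plane slope [-0.00617006 -0.00432235] 2770
rose wall centre [462.20212245 -20.87796938] 2634 2.185373230506544
top ring r [17.87897502 22.23801932 42.32638851]
rose-tcp in tool [ 0.39355097 -1.67826187]
((511.9033203125, -4.643486022949219), (132.88198852539062, 94.3224868774414), 73.30657196044922)
```

```bash
cat >> m3.py <<'E'
print("----")
c0=t[:2]*1e3
# pixel-edge free: bins
T=Q[(Q[:,2]>zt-2.2)]
for it in range(3):
    d=T[:,:2]-c0;a=np.arctan2(d[:,1],d[:,0]);r=np.hypot(*d.T);I=[];O=[]
    for b in np.arange(-np.pi,np.pi,.12):
        k=(a>=b)&(a<b+.12)&(r<33)
        if k.sum()>8:
            j=np.flatnonzero(k);I.append(T[j[r[j].argmin()]]);O.append(T[j[r[j].argmax()]])
    I=np.array(I);O=np.array(O)
    fi=least_squares(lambda p:np.hypot(I[:,0]-p[0],I[:,1]-p[1])-p[2],[*c0,15],loss="soft_l1",f_scale=.4)
    fo=least_squares(lambda p:np.hypot(O[:,0]-p[0],O[:,1]-p[1])-p[2],[*c0,22],loss="soft_l1",f_scale=.4)
    c0=fi.x[:2]
for q in (fi,fo):print(q.x,len(q.fun),np.median(abs(q.fun)),"tool",R[:2,:2].T@(q.x[:2]-t[:2]*1e3))
E
python3 m3.py | sed '1,/----/d'
```

```text
[462.27219519 -20.86004264  17.33275122] 36 0.17243546091769524 tool [ 0.4644775  -1.66408515]
[458.91164873 -22.40851434  29.0584009 ] 36 0.7645244785806362 tool [-3.23519059 -1.72312009]
```

Rose centre to pocket centre is (47.75, 9.6) mm in world axes. In tool units that is x 1.89, y 0.48, with 2.78 down.

```bash
python3 -m handwheel '[[[0.63,0.16,0],[0,0,0],-1],[[0.63,0.16,0],[0,0,0],-1],[[0.63,0.16,0],[0,0,0],-1],[[0,0,0.8],[0,0,0],-1],[[0,0,0.8],[0,0,0],-1]]'
python3 -m handwheel '[[[0,0,0.4],[0,0,0],-1],[[0,0,0.2],[0,0,0],-1],[[0,0,0.1],[0,0,0],-1],[[0,0,0],[0,0,0],-1],[[0,0,0],[0,0,0],-1]]'
python3 -m handwheel '[[[0,0,0.05],[0,0,0],-1],[[0,0,0.05],[0,0,0],-1],[[0,0,0.05],[0,0,0],-1],[[0,0,0.05],[0,0,0],-1],[[0,0,0],[0,0,0],-1]]'
python3 -c "
from h import *
plan([.51,-.0127,.067],-64.4)"
```

```text
clock: 6.7
eef_pos: [0.5117, -0.0137, 0.0955]
tcp_rot: [3.063, 0.695, 0.002]
ft_force: [-0.7, 0.0, -2.6]
finger_gap: 0.058
grasp_force: 30.0
clock: 7.2
eef_pos: [0.5111, -0.0125, 0.0791]
tcp_rot: [3.063, 0.697, 0.002]
ft_force: [-0.1, 0.5, -1.9]
finger_gap: 0.0581
grasp_force: 30.0
clock: 7.7
eef_pos: [0.5105, -0.0125, 0.0733]
tcp_rot: [-3.063, -0.697, 0.001]
ft_force: [-0.4, 0.6, -2.3]
finger_gap: 0.0583
grasp_force: 30.0
t 7.7 tcp [510.5 -12.5  73.3] yhead -64.35 zax [-0. -0. -1.] q7 -1.29 gap 58.3 F [-0.4  0.6 -2.3]
shift units [-0.02   0.001  0.251]
turn units [-0.001  0.004  0.012]
```

```bash
for i in 1 2; do python3 -m handwheel '[[[0,0,0.03],[0,0,0],-1],[[0,0,0.03],[0,0,0],-1],[[0,0,0.03],[0,0,0],-1],[[0,0,0.03],[0,0,0],-1],[[0,0,0],[0,0,0],-1]]'; done
```

```text
clock: 8.2
eef_pos: [0.5105, -0.0124, 0.0703]
tcp_rot: [-3.063, -0.697, 0.0]
ft_force: [-0.2, 0.2, -1.1]
finger_gap: 0.058
grasp_force: 30.0
clock: 8.7
eef_pos: [0.5106, -0.0124, 0.0674]
tcp_rot: [3.063, 0.697, -0.0]
ft_force: [-0.1, 0.1, -2.1]
finger_gap: 0.058
grasp_force: 30.0
```

```bash
python3 -m handwheel '[[[0,0,0.03],[0,0,0],-1],[[0,0,0],[0,0,0],-1],[[0,0,0],[0,0,0],0.6],[[0,0,0],[0,0,0],0.6],[[0,0,0],[0,0,0],1]]'
python3 -m handwheel '[[[0,0,0],[0,0,0],1],[[0,0,0],[0,0,0],1],[[0,0,-0.5],[0,0,0],1],[[0,0,-1],[0,0,0],1],[[-0.7,0,-1],[0,0,0],1]]'
python3 -m handwheel '[[[-1,0,-0.2],[0,0,0],1],[[-0.4,0,0],[0,0,0],1],[[0,0,0],[0,0,0],1],[[0,0,0],[0,0,0],1],[[0,0,0],[0,0,0],1]]'
python3 - <<'E'
from h import *
import pickle
plan([.51,-.0127,.1356],-64.4)
f=viewer.grab_frame("wrist");cv2.imwrite("pics/w4.png",f["img"]);pickle.dump((f,readout.get_state()),open("w4.pkl","wb"))
P=cloud(f);d=np.hypot(P[...,0]-.510,P[...,1]+.0112)
for a,b in((.018,.0215),(.035,.045)):
    for q in range(4):
        an=np.arctan2(P[...,1]+.0112,P[...,0]-.51);m=(d>a)&(d<b)&(an>-np.pi+q*np.pi/2)&(an<-np.pi/2+q*np.pi/2);print(a,q,m.sum(),np.median(P[m][:,2]))
E
```

```text
clock: 9.2
eef_pos: [0.5108, -0.0124, 0.0668]
tcp_rot: [3.063, 0.697, 0.0]
ft_force: [-0.1, -0.2, 0.1]
finger_gap: 0.0768
grasp_force: 0.0
clock: 9.7
eef_pos: [0.4963, -0.0189, 0.1307]
tcp_rot: [-3.062, -0.7, -0.002]
ft_force: [0.7, -0.3, 0.8]
finger_gap: 0.0918
grasp_force: 0.0
clock: 10.2
eef_pos: [0.464, -0.0346, 0.1339]
tcp_rot: [-3.063, -0.698, 0.0]
ft_force: [-0.6, 0.2, -0.4]
finger_gap: 0.0919
grasp_force: 0.0
t 10.2 tcp [464.  -34.6 133.9] yhead -64.31 zax [-0.  0. -1.] q7 -1.23 gap 91.9 F [-0.6  0.2 -0.4]
shift units [ 2.037  0.008 -0.067]
turn units [-0.004 -0.001  0.02 ]
0.018 0 462 0.07965003596796325
0.018 1 336 0.07910924247190619
0.018 2 345 0.0793271763958253
0.018 3 320 0.07918123502432736
0.035 0 8691 0.2344920559085271
0.035 1 1745 0.06528388623519603
0.035 2 1896 0.06531177283528578
0.035 3 8099 0.2356683075584653
```

View pics/w4.png

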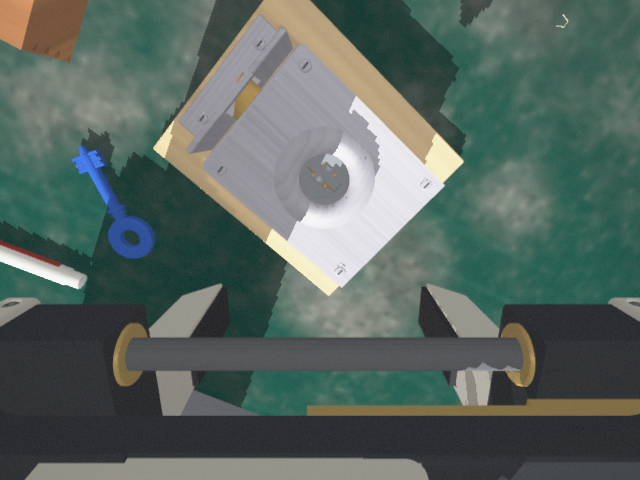

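The rose is seated: its top is level at 79.3 mm and its collar lies flat on the cover around (325,178). Now the key.

```bash
python3 -m handwheel '[[[0,0,-0.2],[0,0,-1],1],[[0,0,-0.2],[0,0,-1],1],[[0,0,-0.2],[0,0,-1],1],[[0,0,0],[0,0,-1],1],[[0,0,0],[0,0,-1],1]]'
python3 -m handwheel '[[[0,0,0],[0,0,-1],1],[[0,0,0],[0,0,-1],1],[[0,0,0],[0,0,-1],1],[[0,0,0],[0,0,-1],1],[[0,0,0],[0,0,-1],1]]'
python3 -m handwheel '[[[0,0,0],[0,0,-1],1],[[0,0,0],[0,0,-1],1],[[0,0,0],[0,0,-1],1],[[0,0,0],[0,0,-0.6],1],[[0,0,0],[0,0,0],1]]'
python3 -c "
from h import *
plan([.53,.165,.15],-2)"
```

```text
clock: 10.75
eef_pos: [0.4638, -0.0347, 0.149]
tcp_rot: [-2.861, -1.297, 0.0]
ft_force: [0.0, 0.4, -0.2]
finger_gap: 0.0916
grasp_force: 0.0
clock: 11.25
eef_pos: [0.4637, -0.0347, 0.1488]
tcp_rot: [-2.546, -1.84, 0.0]
ft_force: [-0.0, 0.8, -0.6]
finger_gap: 0.0918
grasp_force: 0.0
clock: 11.75
eef_pos: [0.4636, -0.0348, 0.1488]
tcp_rot: [-2.258, -2.183, 0.0]
ft_force: [0.9, 0.1, 0.0]
finger_gap: 0.092
grasp_force: 0.0
t 11.75 tcp [463.6 -34.8 148.8] yhead -1.95 zax [-0.001  0.001 -1.   ] q7 -0.22 gap 92.0 F [0.9 0.1 0. ]
shift units [ 8.078  2.382 -0.044]
turn units [-0.007 -0.006  0.012]
```

```bash
python3 -m handwheel '[[[0.81,0.24,0],[0,0,0],1],[[0.81,0.24,0],[0,0,0],1],[[0.81,0.24,0],[0,0,0],1],[[0.81,0.24,0],[0,0,0],1],[[0.81,0.24,0],[0,0,0],1]]'
python3 -m handwheel '[[[0.81,0.24,0],[0,0,0],1],[[0.81,0.24,0],[0,0,0],1],[[0.81,0.24,0],[0,0,0],1],[[0.81,0.24,0],[0,0,0],1],[[0.81,0.24,0],[0,0,0],1]]'
python3 -m handwheel '[[[0,0,0],[0,0,0],1],[[0,0,0],[0,0,0],1],[[0,0,0],[0,0,0],1],[[0,0,0],[0,0,0],1],[[0,0,0],[0,0,0],1]]'
python3 - <<'E'
from h import *
import pickle
plan([.53,.165,.15],-2)
f=viewer.grab_frame("wrist");cv2.imwrite("pics/w5.png",f["img"]);pickle.dump((f,readout.get_state()),open("w5.pkl","wb"))
P=cloud(f).reshape(-1,3)
m=(np.hypot(P[:,0]-.531,P[:,1]-.217)<.035)&(P[:,2]>.07)&(P[:,2]<.115)
Q=P[m];print(len(Q),Q[:,2].max(),cv2.minAreaRect((Q[:,:2]*1000).astype(np.float32)))
for a,b in((.07,.08),(.08,.09),(.09,.1),(.1,.11)):
    q=Q[(Q[:,2]>a)&(Q[:,2]<b)]
    if len(q)>5:print(a,len(q),q.mean(0),cv2.minAreaRect((q[:,:2]*1000).astype(np.float32)))
E
```

```text
clock: 12.25
eef_pos: [0.4972, 0.0661, 0.149]
tcp_rot: [-2.262, -2.18, 0.0]
ft_force: [0.6, -0.5, 1.1]
finger_gap: 0.0918
grasp_force: 0.0
clock: 12.75
eef_pos: [0.5307, 0.1663, 0.1489]
tcp_rot: [-2.261, -2.18, 0.0]
ft_force: [0.5, -0.8, 0.2]
finger_gap: 0.092
grasp_force: 0.0
clock: 13.25
eef_pos: [0.5303, 0.1643, 0.1492]
tcp_rot: [2.261, 2.181, -0.0]
ft_force: [-0.3, -0.6, -1.3]
finger_gap: 0.0919
grasp_force: 0.0
t 13.25 tcp [530.3 164.3 149.2] yhead -2.08 zax [-0. -0. -1.] q7 -0.63 gap 91.9 F [-0.3 -0.6 -1.3]
shift units [ 0.028 -0.015 -0.03 ]
turn units [ 0.     0.004 -0.018]
817 0.10386521731507511 ((531.195068359375, 210.80413818359375), (34.75443649291992, 9.147480964660645), 88.25416564941406)
0.08 31 [0.53161319 0.22648033 0.08780665] ((531.9689331054688, 210.86231994628906), (34.71713638305664, 7.654349327087402), 89.85939025878906)
0.09 343 [0.53138595 0.21370277 0.09648743] ((531.6871337890625, 210.86880493164062), (33.18454360961914, 8.141214370727539), 87.77908325195312)
0.1 440 [0.53179512 0.21112503 0.10180083] ((531.7466430664062, 210.41351318359375), (21.43416976928711, 8.010987281799316), 88.3346176147461)
```

View pics/w5.png

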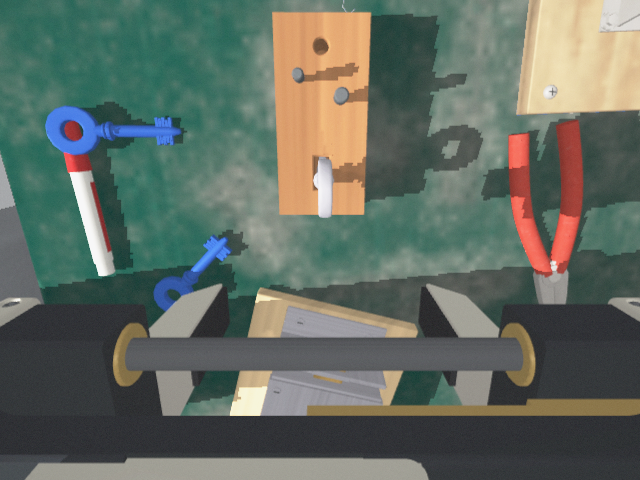

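The wrist view shows the steel bow edge-on at (324,187), in the nearer slot of the block, with the punches at (298,75) and (341,96). Its top measures 103.9 mm. Before gripping I check whether the key leans.

```bash
python3 - <<'E'
from h import *
import pickle
f=pickle.load(open("side.pkl","rb"));P=cloud(f).reshape(-1,3)*1000
m=(abs(P[:,0]-532)<16)&(abs(P[:,1]-213)<26)&(P[:,2]>50)&(P[:,2]<112);Q=P[m]
for z in range(50,108,4):
    q=Q[(Q[:,2]>=z)&(Q[:,2]<z+4)]
    if len(q):print("side",z,len(q),np.round(q.mean(0),1),np.round([q[:,1].min(),q[:,1].max()],1))
f,s=pickle.load(open("w5.pkl","rb"));P=cloud(f).reshape(-1,3)*1000
m=(abs(P[:,0]-531)<50)&(abs(P[:,1]-251)<80)&(abs(P[:,2]-46)<4);print(cv2.minAreaRect(P[m][:,:2].astype(np.float32)),np.median(P[m][:,2]))
m=(abs(P[:,0]-531)<12)&(abs(P[:,1]-217)<26)&(P[:,2]>52)&(P[:,2]<90);q=P[m];print(np.round(q[::3],0).tolist()[:40])
E
```

```text
side 50 8 [528.6 218.3  51.9] [214.6 220.2]
side 54 8 [528.1 218.2  55.1] [216.6 219.9]
side 58 21 [528.3 217.8  60.6] [210.7 223. ]
side 62 17 [528.3 217.9  63.9] [209.9 221.9]
side 66 7 [527.5 217.8  67.2] [214.  220.5]
side 70 14 [526.8 215.8  72.4] [205.8 227.8]
side 74 29 [527.6 216.5  76.3] [201.3 230. ]
side 78 40 [528.6 216.7  80.2] [198.7 232.2]
side 82 24 [528.8 216.1  84.1] [198.  233.9]
side 86 32 [528.3 219.3  88. ] [197.4 234.5]
side 90 24 [528.  221.3  92.3] [200.2 234.7]
side 94 35 [528.6 222.6  96. ] [200.5 231.6]
side 98 42 [529.4 217.5 100.1] [204.2 230.3]
side 102 20 [529.5 216.6 102.9] [208.8 224.6]
((530.5060424804688, 250.3310546875), (129.93197631835938, 62.140113830566406), 87.87785339355469) 46.30588908624223
[[530.0, 228.0, 85.0], [532.0, 228.0, 85.0], [534.0, 228.0, 85.0], [530.0, 228.0, 89.0], [532.0, 228.0, 89.0], [534.0, 228.0, 88.0], [535.0, 228.0, 89.0], [529.0, 227.0, 89.0], [534.0, 227.0, 89.0], [535.0, 227.0, 90.0], [527.0, 218.0, 59.0], [525.0, 216.0, 59.0], [525.0, 216.0, 61.0], [537.0, 215.0, 60.0], [526.0, 215.0, 61.0], [525.0, 215.0, 61.0], [527.0, 215.0, 64.0], [525.0, 214.0, 62.0], [537.0, 214.0, 62.0], [526.0, 214.0, 64.0], [537.0, 213.0, 60.0], [525.0, 213.0, 64.0], [537.0, 212.0, 61.0], [525.0, 212.0, 62.0], [527.0, 213.0, 68.0], [524.0, 211.0, 61.0], [527.0, 213.0, 71.0], [524.0, 211.0, 61.0], [527.0, 212.0, 71.0], [526.0, 211.0, 65.0], [525.0, 209.0, 60.0], [525.0, 209.0, 62.0], [526.0, 208.0, 62.0], [528.0, 194.0, 88.0]]
```

The key leans about 3.5° with its top towards −y. I tilt the tool to match before pinching, then level it afterwards.

```bash
python3 -m handwheel '[[[0.85,0.03,0],[0,0,0],1],[[0.86,0,0],[0,0,0],1],[[0,0,0],[0,0.75,0],0.3],[[0,0,0.8],[0,0,0],-0.2],[[0,0,0.8],[0,0,0],-0.2]]'
python3 -m handwheel '[[[0,0,0.8],[0,0,0],-0.2],[[0,0,0.7],[0,0,0],-0.2],[[0,0,0.2],[0,0,0],-0.2],[[0,0,0],[0,0,0],-0.2],[[0,0,0],[0,0,0],-0.2]]'
python3 -c "
from h import *
plan([.531,.2121,.066],-1.8)"
```

```text
clock: 13.8
eef_pos: [0.5334, 0.2096, 0.1094]
tcp_rot: [-2.232, -2.152, -0.069]
ft_force: [0.1, -0.4, -1.1]
finger_gap: 0.0722
grasp_force: 0.0
clock: 14.3
eef_pos: [0.5333, 0.2129, 0.0677]
tcp_rot: [-2.23, -2.153, -0.068]
ft_force: [0.8, 0.8, 0.1]
finger_gap: 0.0376
grasp_force: 0.0
t 14.3 tcp [533.3 212.9  67.7] yhead -2.02 zax [ 0.003  0.06  -0.998] q7 -0.69 gap 37.6 F [0.8 0.8 0.1]
shift units [-0.039 -0.089  0.064]
turn units [ 0.013 -0.755 -0.048]
```

```bash
python3 -m handwheel '[[[-0.03,-0.08,0.06],[0,0,0],-0.2],[[0,0,0],[0,0,0],-1],[[0,0,0],[0,0,0],-1],[[0,0,0],[0,0,0],-1],[[0,0,0],[0,0,0],-1]]'
python3 -m handwheel '[[[0,0,0],[0,0,0],-1],[[0,0,0],[0,0,0],-1],[[0,0,0],[0,0,0],-1],[[0,0,-0.2],[0,0,0],-1],[[0,0,-0.4],[0,0,0],-1]]'
python3 -m handwheel '[[[0,0,-0.7],[0,0,0],-1],[[0,0,-0.7],[0,0,0],-1],[[0,0,-0.7],[0,0,0],-1],[[0,0,-0.7],[0,0,0],-1],[[0,0,-0.7],[0,0,0],-1]]'
python3 -m handwheel '[[[0,0,0],[0,-0.75,0],-1],[[0,0,0],[0,0,0.8],-1],[[0,0,0],[0,0,0.8],-1],[[0,0,0],[0,0,0.8],-1],[[0,0,0],[0,0,0.75],-1]]'
python3 -c "
from h import *
y=np.radians(-16.5)
xd=np.array([-np.sin(y),np.cos(y)])
p=np.array([.5105,-.0120])-.05*xd
print(p);plan([*p,.165],-16.5)"
```

```text
clock: 14.8
eef_pos: [0.5309, 0.2122, 0.0654]
tcp_rot: [-2.23, -2.153, -0.067]
ft_force: [0.3, -0.2, 0.1]
finger_gap: 0.0092
grasp_force: 0.0
clock: 15.3
eef_pos: [0.53, 0.2119, 0.0801]
tcp_rot: [-2.228, -2.152, -0.066]
ft_force: [0.2, 3.2, -3.5]
finger_gap: 0.008
grasp_force: 30.0
clock: 15.8
eef_pos: [0.5303, 0.2056, 0.1691]
tcp_rot: [-2.23, -2.153, -0.067]
ft_force: [0.2, -1.1, -0.5]
finger_gap: 0.0075
grasp_force: 30.0
clock: 16.3
eef_pos: [0.5304, 0.2057, 0.1684]
tcp_rot: [2.519, 1.877, -0.0]
ft_force: [-0.5, -0.1, -1.2]
finger_gap: 0.0079
grasp_force: 30.0
[ 0.49629923 -0.05994099]
t 16.3 tcp [530.4 205.7 168.4] yhead -16.6 zax [ 0. -0. -1.] q7 -0.92 gap 7.9 F [-0.5 -0.1 -1.2]
shift units [-10.573   1.73    0.138]
turn units [ 0.002  0.004 -0.022]
```

```bash
python3 -m handwheel '[[[-0.96,0.157,0],[0,0,0],-1],[[-0.96,0.157,0],[0,0,0],-1],[[-0.96,0.157,0],[0,0,0],-1],[[-0.96,0.157,0],[0,0,0],-1],[[-0.96,0.157,0],[0,0,0],-1]]'
python3 -m handwheel '[[[-0.96,0.157,0],[0,0,0],-1],[[-0.96,0.157,0],[0,0,0],-1],[[-0.96,0.157,0],[0,0,0],-1],[[-0.96,0.157,0],[0,0,0],-1],[[-0.96,0.157,0],[0,0,0],-1]]'
python3 -m handwheel '[[[-0.96,0.157,0],[0,0,0],-1],[[0,0,0],[0,0,0],-1],[[0,0,0],[0,0,0],-1],[[0,0,0],[0,0,0],-1],[[0,0,0],[0,0,0],-1]]'
python3 - <<'E'
from h import *
import pickle
plan([.4963,-.05994,.165],-16.5)
F={n:viewer.grab_frame(n) for n in ("wrist","side","top")};pickle.dump((F,readout.get_state()),open("w6.pkl","wb"))
t=readout.get_state()["eef_pos"]
a=F["wrist"]["img"]
b=F["side"];u,v=w2px(b,t-[0,0,.02]).astype(int);print(u,v)
b=cv2.resize(b["img"][v-50:v+50,u-40:u+40],None,fx=4.8,fy=4.8,interpolation=cv2.INTER_CUBIC)
cv2.imwrite("pics/w6.png",cv2.resize(np.hstack([a[:,70:570],b])[:, :800],None,fx=.9,fy=.9))
for n in ("side","top","wrist"):
    P=cloud(F[n]).reshape(-1,3);m=(np.hypot(*(P[:,:2]-t[:2]).T)<.025)&(P[:,2]<t[2]+.0)&(P[:,2]>t[2]-.065);Q=(P[m]-t)*1000
    for z in range(-65,0,6):
        q=Q[(Q[:,2]>=z)&(Q[:,2]<z+6)]
        if len(q)>3:print(n,z,len(q),np.round(q.mean(0),1))
E
```

```text
clock: 16.8
eef_pos: [0.515, 0.0842, 0.1684]
tcp_rot: [2.516, 1.881, 0.0]
ft_force: [0.5, 0.1, -2.0]
finger_gap: 0.0079
grasp_force: 30.0
clock: 17.3
eef_pos: [0.4998, -0.0364, 0.1684]
tcp_rot: [2.516, 1.88, 0.0]
ft_force: [0.5, 0.5, -1.8]
finger_gap: 0.008
grasp_force: 30.0
clock: 17.8
eef_pos: [0.4973, -0.0583, 0.1679]
tcp_rot: [-2.515, -1.883, -0.001]
ft_force: [-0.6, 0.2, -1.5]
finger_gap: 0.0081
grasp_force: 30.0
t 17.8 tcp [497.3 -58.3 167.9] yhead -16.36 zax [ 0.  0. -1.] q7 -0.39 gap 8.1 F [-0.6  0.2 -1.5]
shift units [-0.075 -0.021  0.115]
turn units [ 0.002 -0.005  0.032]
358 219
side -59 4 [ -1.    1.2 -54.7]
side -53 14 [ -1.4   2.4 -49.1]
side -47 22 [ -1.6   4.  -43.8]
side -41 23 [ -1.1   3.1 -38.4]
side -35 14 [ -1.4   3.  -32.2]
side -29 14 [ -1.4   3.1 -26.3]
side -23 11 [ -1.2   2.4 -20.1]
side -17 14 [ -2.2   2.  -14.2]
side -11 11 [-1.9  3.8 -8.5]
side -5 15 [-1.7  3.2 -3.5]
wrist -53 35 [  1.    8.4 -48.8]
wrist -47 44 [  0.5   7.3 -44.2]
wrist -41 149 [  0.4   6.3 -38.5]
wrist -35 64 [ -0.2   3.7 -31.9]
wrist -29 63 [ -0.1   3.7 -25.8]
wrist -23 72 [ -0.1   3.9 -20. ]
wrist -17 15 [ -0.5   4.4 -15.9]
```

View pics/w6.png

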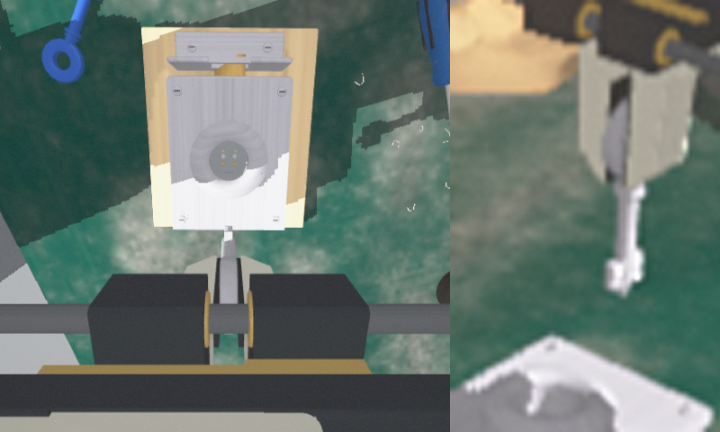

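The left half shows the lock from the wrist camera, with the keyhole at about (228,158) and the held key's bit at (228,232). The right half shows the key hanging almost upright. I measure the offset from key to keyhole in this one frame.

```bash
cat > m6.py <<'E'
from h import *
import pickle,sys
F,s=pickle.load(open(sys.argv[1] if len(sys.argv)>1 else "w6.pkl","rb"));f=F["wrist"]
R=Ro.from_rotvec(s["tcp_rot"]).as_matrix();t=s["eef_pos"]
T=((cloud(f)-t)@R*1000)   # tool coords mm (x fwd, y, z down)
zw=cloud(f)[...,2]*1000
c0=np.array(w2px(f,[.510,-.0115,.065]));print("px",c0)
ok=abs(zw-65.3)<1.6
Y=[];X=[]
near=np.abs(T[...,0]-50)<57
m=ok&near&(np.abs(T[...,1])<60)
L=cv2.connectedComponentsWithStats(m.astype(np.uint8))[1];
lab=np.bincount(L[m]).argmax();m=L==lab
for r in range(480):
    k=np.flatnonzero(m[r])
    if len(k)>60: Y.append([T[r,k,0].mean(),T[r,k[0],1],T[r,k[-1],1]])
Y=np.array(Y);w=Y[:,2]-Y[:,1];g=abs(abs(w)-np.median(abs(w)))<1.5;Y=Y[g];mid=Y[:,1:].mean(1)
p=np.polyfit(Y[:,0],mid,1);print("cover width",np.median(abs(w)),"n",len(Y),"midline tool y=",p,"at50",np.polyval(p,50),"std",np.std(mid-np.polyval(p,Y[:,0])))
for c in range(640):
    k=np.flatnonzero(m[:,c])
    if len(k)>60: X.append([T[k,c,1].mean(),T[k[0],c,0],T[k[-1],c,0]])
X=np.array(X);w=abs(X[:,1]-X[:,2]);print("cover len",np.percentile(w,[10,50,90]),np.median(X[:,1:],0))
# keyhole: deeper pixels inside the bore
fl=(abs(zw-58.2)<1.2)&(np.hypot(T[...,0]-50,T[...,1])<20)
dp=(zw<56.5)&(zw>20)&(np.hypot(T[...,0]-50,T[...,1])<16)
print("floor",fl.sum(),T[fl].mean(0),"deep",dp.sum(),np.round(cv2.minAreaRect(T[dp][:,:2].astype(np.float32)),2) if 0 else cv2.minAreaRect(T[dp][:,:2].astype(np.float32)),np.percentile(zw[dp],[5,50,95]))
q=T[dp];print("deep mean",q.mean(0),"pct y",np.percentile(q[:,1],[2,98]),"pct x",np.percentile(q[:,0],[2,98]))
# key stem
st=(abs(T[...,1]+1)<9)&(T[...,2]>10)&(T[...,2]<62)&(abs(T[...,0])<18)
for a in range(10,62,3):
    q=T[st&(T[...,2]>=a)&(T[...,2]<a+3)]
    if len(q)>4:print(a,len(q),np.round(q.mean(0),2),"x",np.round(np.percentile(q[:,0],[2,98]),1),"y",np.round([q[:,1].min(),q[:,1].max()],1))
E
python3 m6.py
```

```text
px [323.89113765 176.48144295]
cover width 93.24052871515188 n 112 midline tool y= [ 0.00581133 -1.28636175] at50 -0.9957953665986539 std 0.17757521953885222
cover len [111.97233087 113.07383648 113.49855644] [106.52422538  -6.54068218]
floor 789 [ 47.45848149  -1.18943001 109.37911807] deep 426 ((46.134918212890625, -1.9307565689086914), (17.922039031982422, 25.297832489013672), 70.88707733154297) [33.30624962 34.73418023 54.84762912]
deep mean [ 46.83719444  -1.00316617 128.71287537] pct y [-7.010135    5.00157581] pct x [35.09614044 58.57375093]
13 6 [ 4.47 -0.92 15.06] x [4.3 4.7] y [-2.5  0.6]
16 36 [ 3.78 -1.19 17.63] x [2.3 4.7] y [-5.1  2.8]
19 33 [ 3.73 -1.44 20.75] x [2.  4.7] y [-5.2  2.8]
22 32 [ 3.45 -1.1  23.32] x [0.9 4.7] y [-5.8  2.9]
25 36 [ 3.48 -1.24 26.41] x [1.1 4.5] y [-5.3  2.9]
28 29 [ 3.46 -1.32 29.72] x [1.1 4.6] y [-5.4  3. ]
31 35 [ 3.56 -1.18 32.48] x [0.8 4.8] y [-5.5  3.1]
34 23 [ 3.39 -0.99 35.42] x [0.6 4.8] y [-5.5  3.1]
37 121 [ 6.52 -1.45 38.72] x [ 0.8 10.7] y [-5.6  3.2]
40 22 [ 5.83 -1.56 41.43] x [ 0.6 10.6] y [-5.7  2.6]
43 30 [ 8.15 -1.44 44.34] x [ 1.5 10.8] y [-5.7  2.6]
46 27 [ 6.74 -1.39 47.84] x [ 0.5 10.7] y [-5.8  2.7]
49 12 [10.42 -1.84 50.07] x [ 9.6 10.8] y [-4.   0.9]
```

```bash
sed -i 's/-50)<57/-48)<70/' m6.py; python3 m6.py | sed -n 2,5p; cat >> m6.py <<'E'
print("----")
far=[];nearr=[]
for c in range(640):
    k=np.flatnonzero(m[:,c]&(T[:,c,0]<112))
    if len(k)>60: far.append(T[k[0],c,0]);nearr.append(T[k[-1],c,0])
print(len(far),np.percentile(far,[10,25,50,75,90]),np.percentile(nearr,[10,25,50,75,90]))
# slot: column profile along midline of zw
v0,u0=int(round(c0[1])),int(round(c0[0]))
U=[ (T[r,u0-1:u0+2,0].mean().round(1),zw[r,u0-1:u0+2].mean().round(1)) for r in range(v0-25,v0+26)];print(U)
print("cam in tool",R.T@(-f["R"].T@f["t"]-t)*1000)
E
python3 m6.py | sed '1,/----/d'
```

```text
cover width 93.23383471827032 n 117 midline tool y= [ 0.00567608 -1.2774417 ] at50 -0.9936377794827872 std 0.17512007323578932
cover len [113.94142673 117.40163114 118.53199754] [107.71515845  -9.83354729]
floor 789 [ 47.45848149  -1.18943001 109.37911807] deep 426 ((46.134918212890625, -1.9307565689086914), (17.922039031982422, 25.297832489013672), 70.88707733154297) [33.30624962 34.73418023 54.84762912]
deep mean [ 46.83719444  -1.00316617 128.71287537] pct y [-7.010135    5.00157581] pct x [35.09614044 58.57375093]
135 [107.13106287 107.23332012 107.71515845 108.15422464 108.49865567] [-10.36649879 -10.16999006  -9.83354729  -9.28481665  -6.06195534]
[(np.float64(67.3), np.float64(80.1)), (np.float64(66.7), np.float64(79.7)), (np.float64(65.9), np.float64(77.9)), (np.float64(65.3), np.float64(77.4)), (np.float64(64.5), np.float64(76.2)), (np.float64(63.9), np.float64(75.9)), (np.float64(62.0), np.float64(58.6)), (np.float64(61.2), np.float64(58.2)), (np.float64(58.7), np.float64(34.0)), (np.float64(57.9), np.float64(34.4)), (np.float64(57.2), np.float64(34.4)), (np.float64(56.4), 
[... 857 characters left out ...]
np.float64(38.4), np.float64(34.9)), (np.float64(37.5), np.float64(34.5)), (np.float64(36.7), np.float64(34.0)), (np.float64(36.0), np.float64(34.9)), (np.float64(35.1), np.float64(34.5)), (np.float64(34.4), np.float64(35.1)), (np.float64(33.4), np.float64(33.5)), (np.float64(36.6), np.float64(57.9)), (np.float64(36.1), np.float64(59.0)), (np.float64(35.3), np.float64(58.8)), (np.float64(34.4), np.float64(57.9)), (np.float64(33.7), np.float64(58.1)), (np.float64(33.4), np.float64(60.8)), (np.float64(33.4), np.float64(64.7)), (np.float64(33.5), np.float64(69.4)), (np.float64(33.5), np.float64(73.1)), (np.float64(33.3), np.float64(75.8))]
cam in tool [  81.12704094   -1.02710437 -158.44327269]
```

The slot's edges and the cover's edges agree: the keyhole is at tool (48.85, −1.0) and the key is at (0.2, −1.4). The shift is therefore x 1.95 and y 0.016, then down.

```bash
python3 -m handwheel '[[[0.65,0.006,0],[0,0,0.03],-1],[[0.65,0.006,0],[0,0,0.03],-1],[[0.65,0.004,0],[0,0,0],-1],[[0,0,0.2],[0,0,0],-1],[[0,0,0.6],[0,0,0],-1]]'
python3 -m handwheel '[[[0,0,0.6],[0,0,0],-1],[[0,0,0.4],[0,0,0],-1],[[0,0,0],[0,0,0],-1],[[0,0,0],[0,0,0],-1],[[0,0,0],[0,0,0],-1]]'
python3 -m handwheel '[[[0,0,0.08],[0,0,0],-1],[[0,0,0.08],[0,0,0],-1],[[0,0,0.08],[0,0,0],-1],[[0,0,0.08],[0,0,0],-1],[[0,0,0.08],[0,0,0],-1]]'
python3 -c "
from h import *
plan([.51,-.0115,.092],-16.6)"
```

```text
clock: 18.45
eef_pos: [0.5124, -0.0124, 0.1482]
tcp_rot: [2.518, 1.876, 0.003]
ft_force: [0.3, -0.7, -1.3]
finger_gap: 0.0076
grasp_force: 30.0
clock: 18.95
eef_pos: [0.512, -0.0129, 0.1233]
tcp_rot: [2.52, 1.874, 0.001]
ft_force: [-0.1, 0.0, -1.5]
finger_gap: 0.008
grasp_force: 30.0
clock: 19.45
eef_pos: [0.5115, -0.0128, 0.1125]
tcp_rot: [2.521, 1.875, -0.0]
ft_force: [-0.4, -0.5, -1.5]
finger_gap: 0.0078
grasp_force: 30.0
t 19.45 tcp [511.5 -12.8 112.5] yhead -16.72 zax [-0. -0. -1.] q7 -0.53 gap 7.8 F [-0.4 -0.5 -1.5]
shift units [ 0.034 -0.071  0.818]
turn units [-0.001  0.001 -0.027]
```

```bash
python3 -m handwheel '[[[0,0,0.06],[0,0,0],-1],[[0,0,0.06],[0,0,0],-1],[[0,0,0.06],[0,0,0],-1],[[0,0,0.06],[0,0,0],-1],[[0,0,0],[0,0,0],-1]]'
python3 -m handwheel '[[[0,0,0.04],[0,0,0],-1],[[0,0,0.04],[0,0,0],-1],[[0,0,0.04],[0,0,0],-1],[[0,0,0],[0,0,0],-1],[[0,0,0],[0,0,0],-1]]'
```

```text
clock: 19.95
eef_pos: [0.5114, -0.0128, 0.1065]
tcp_rot: [-2.521, -1.875, 0.0]
ft_force: [0.6, 0.5, -0.9]
finger_gap: 0.0076
grasp_force: 30.0
clock: 20.45
eef_pos: [0.5114, -0.0128, 0.1036]
tcp_rot: [-2.521, -1.875, 0.0]
ft_force: [0.5, -0.3, -1.3]
finger_gap: 0.0079
grasp_force: 30.0
```

```bash
for i in 1 2; do python3 -m handwheel '[[[0,0,0.05],[0,0,0],-1],[[0,0,0.05],[0,0,0],-1],[[0,0,0.05],[0,0,0],-1],[[0,0,0.05],[0,0,0],-1],[[0,0,0],[0,0,0],-1]]'; done
```

```text
clock: 20.95
eef_pos: [0.5113, -0.0131, 0.0983]
tcp_rot: [-2.521, -1.875, 0.001]
ft_force: [0.0, -2.3, -2.7]
finger_gap: 0.008
grasp_force: 30.0
clock: 21.45
eef_pos: [0.5115, -0.0133, 0.0935]
tcp_rot: [2.521, 1.874, -0.001]
ft_force: [-1.4, -3.7, 0.3]
finger_gap: 0.0083
grasp_force: 30.0
```

```bash
python3 - <<'E'
from h import *
import pickle
F={n:viewer.grab_frame(n) for n in ("wrist","side","top")};s=readout.get_state();pickle.dump((F,s),open("w7.pkl","wb"))
plan([.51,-.0115,.092],-16.6)
R=Ro.from_rotvec(s["tcp_rot"]).as_matrix();t=s["eef_pos"]
for n in ("wrist","side"):
    T=((cloud(F[n])-t)@R*1000)
    st=(abs(T[...,1]+1)<8)&(T[...,2]>-45)&(T[...,2]<50)&(abs(T[...,0])<22)
    for a in range(-45,50,4):
        q=T[st&(T[...,2]>=a)&(T[...,2]<a+4)]
        if len(q)>4:print(n,a,len(q),np.round(q.mean(0),2),"x",np.round(np.percentile(q[:,0],[2,98]),1),"y",np.round([q[:,1].min(),q[:,1].max()],1))
f=F["side"];u,v=w2px(f,t).astype(int)
a=cv2.resize(f["img"][v-45:v+45,u-55:u+55],None,fx=5,fy=5,interpolation=cv2.INTER_CUBIC)
f=F["wrist"];u,v=w2px(f,t).astype(int);print(u,v)
b=cv2.resize(f["img"][v-170:v+10,u-60:u+60],(300,450))
cv2.imwrite("pics/w7.png",cv2.resize(np.hstack([a,b]),(800,424)))
E
```

```text
t 21.6 tcp [511.3 -13.5  93.5] yhead -16.75 zax [-0.001 -0.001 -1.   ] q7 -0.54 gap 7.6 F [-0.7 -4.5  0. ]
shift units [ 0.061 -0.072  0.059]
turn units [-0.003  0.011 -0.033]
wrist -45 121 [  7.    -0.91 -42.97] x [-9.1 11.7] y [-8.   6.1]
wrist -41 139 [  9.82  -1.03 -38.75] x [ 6.  11.6] y [-8.6  6.7]
wrist -37 508 [  8.91  -0.99 -35.  ] x [ 4.9 12. ] y [-8.8  6.8]
wrist -33 363 [ 11.86  -1.06 -31.02] x [ 9.  15.2] y [-8.9  7. ]
wrist -29 266 [ 13.06  -0.94 -27.16] x [ 9.  16.7] y [-8.9  6.9]
wrist -25 203 [ 14.29  -0.95 -23.17] x [ 9.3 17.8] y [-8.7  7. ]
wrist -21 135 [ 13.14  -1.2  -19.09] x [ 9.3 17.6] y [-8.9  6.9]
wrist -17 108 [ 12.34  -0.84 -15.33] x [ 9.4 17. ] y [-9.   6.9]
wrist -13 64 [ 10.56  -0.44 -11.08] x [ 9.3 11.6] y [-8.8  6.8]
wrist -9 61 [10.4  -1.52 -7.07] x [ 9.3 11.8] y [-9.   6.9]
wrist -5 66 [10.45 -0.52 -3.03] x [ 9.5 11.6] y [-8.7  6.7]
wrist -1 10 [10.29 -1.19 -0.26] x [ 9.1 11.3] y [-8.3  5.8]
wrist 11 186 [19.74 -0.97 14.15] x [ 4.1 21.9] y [-8.9  6.8]
wrist 15 175 [14.51 -0.77 16.49] x [ 3.  20.8] y [-9.  7.]
wrist 19 48 [ 3.47 -1.09 20.93] x [1.3 5
[... 843 characters left out ...]
9.23] x [ 7.8 18.2] y [-4.3  1.9]
side -17 11 [ 13.1   -3.13 -15.23] x [ 8.5 18. ] y [-6.7  1. ]
side -13 11 [ 11.69  -3.44 -11.63] x [ 6.2 15.1] y [-8.2  6.7]
side -9 6 [10.5  -2.74 -7.65] x [ 8.7 12.1] y [-8.6  5.5]
side -5 8 [ 8.82  0.31 -3.39] x [ 3.9 10.9] y [-8.7  6.9]
side -1 6 [3.53 1.06 0.95] x [-3.7  9.4] y [-6.3  6.4]
side 3 16 [ 2.16 -2.38  4.96] x [-5.1  6.7] y [-7.4  5.4]
side 7 5 [ 3.41 -1.84  8.91] x [-0.2  5.1] y [-4.4  0.8]
side 11 34 [-4.12 -2.05 13.81] x [-21.9  21.3] y [-8.7  6.7]
side 15 25 [-6.74 -1.76 16.85] x [-17.8  17.7] y [-7.9  5.6]
side 19 14 [-5.02 -1.35 20.94] x [-14.9   4.3] y [-5.3  2.9]
side 23 11 [-11.31  -1.91  24.6 ] x [-15.5   2.1] y [-6.4  3.7]
325 305
```

View pics/w7.png

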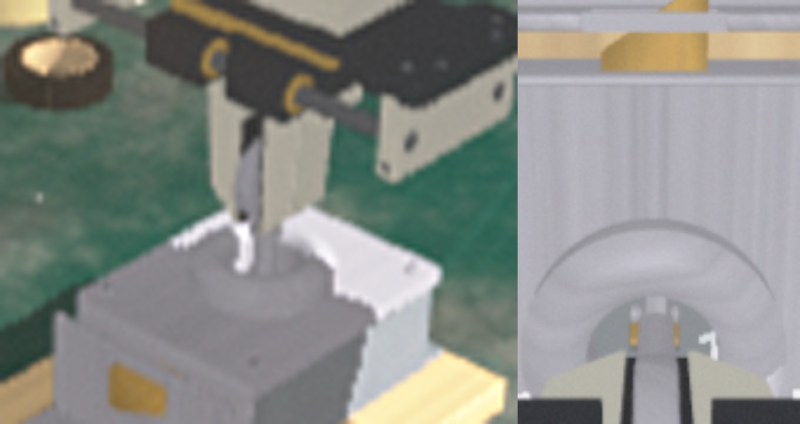

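The right half shows the stem in the slot between the brass pins. The bow's widest point puts the tip at about 37.5 mm, so about 3.5 mm remain. I ease off the sideways load and press on.

```bash
python3 -m handwheel '[[[-0.03,0,0.03],[0,0,0],-1],[[0,0,0.04],[0,0,0],-1],[[0,0,0.04],[0,0,0],-1],[[0,0,0],[0,0,0],-1],[[0,0,0],[0,0,0],-1]]'
python3 -m handwheel '[[[0,0,0.04],[0,0,0],-1],[[0,0,0.04],[0,0,0],-1],[[0,0,0],[0,0,0],-1],[[0,0,0],[0,0,0],-1],[[0,0,0],[0,0,0],-1]]'
```

```text
clock: 22.1
eef_pos: [0.5113, -0.0135, 0.0911]
tcp_rot: [2.521, 1.875, -0.0]
ft_force: [-2.8, -4.7, 5.1]
finger_gap: 0.0078
grasp_force: 30.0
clock: 22.6
eef_pos: [0.5116, -0.0131, 0.0903]
tcp_rot: [2.52, 1.875, 0.001]
ft_force: [-6.1, -2.0, 21.0]
finger_gap: 0.0082
grasp_force: 30.0
```

```bash
python3 -m handwheel '[[[0,-0.03,0],[0,0,0.3],-1],[[0,0,0],[0,0,-0.6],-1],[[0,0,0.03],[0,0,0.6],-1],[[0,0,0],[0,0,-0.3],-1],[[0,0,0],[0,0,0],-1]]'
python3 -m handwheel '[[[0,-0.02,0.03],[0,0,0.4],-1],[[0,0,0.03],[0,0,-0.8],-1],[[0,0,0],[0,0,0.8],-1],[[0,0,0],[0,0,-0.4],-1],[[0,0,0],[0,0,0],-1]]'
```

```text
clock: 23.1
eef_pos: [0.5117, -0.0128, 0.0901]
tcp_rot: [2.519, 1.875, 0.003]
ft_force: [-6.1, -2.5, 24.6]
finger_gap: 0.0078
grasp_force: 30.0
clock: 23.6
eef_pos: [0.5119, -0.0122, 0.0894]
tcp_rot: [2.518, 1.875, 0.006]
ft_force: [-8.4, -1.5, 32.4]
finger_gap: 0.0077
grasp_force: 30.0
```

```bash
cat > bow.py <<'E'
from h import *
from scipy.optimize import least_squares
import pickle
def bow(f,s):
    R=Ro.from_rotvec(s["tcp_rot"]).as_matrix();t=s["eef_pos"];P=cloud(f);T=(P-t)@R*1000
    m=(abs(T[...,1]+1)<2.5)&(T[...,2]>-33)&(T[...,2]<-11)&(T[...,0]>9)&(T[...,0]<20)
    q=np.c_[T[m][:,0],P[m][:,2]*1000]
    o=least_squares(lambda p:np.hypot(q[:,0]-p[0],q[:,1]-p[1])-18,[0,t[2]*1000+20],loss="soft_l1",f_scale=.4)
    return o.x,len(q),np.median(abs(o.fun))
def rosez(f):
    P=cloud(f);d=np.hypot(P[...,0]-.5105,P[...,1]+.0115);return np.median(P[(d>.018)&(d<.0215)&(P[...,2]<.085)][:,2])
if __name__=="__main__":
    F,s=pickle.load(open("w7.pkl","rb"));print(bow(F["wrist"],s),s["eef_pos"][2],rosez(F["wrist"]))
    f=viewer.grab_frame("wrist");s=readout.get_state();print(bow(f,s),s["eef_pos"][2],rosez(f),s["ft_force"])
E
python3 bow.py
```

```text
(array([ -0.59244209, 113.22515912]), 383, np.float64(0.2856278765752833)) 0.09346797408386279 0.07930648876404651
(array([ -0.78187319, 109.50017695]), 386, np.float64(0.3157200110565217)) 0.08941274923588052 0.07928920297014397 [-7.66591374 -0.88683505 33.00212853]
```

The bow stands at 109.5 mm and the upward force rises stiffly, so the key is home. I start turning clockwise and watch the torque.

```bash
python3 -m handwheel '[[[0,0,-0.03],[0,0,0.6],-1],[[0,0,0],[0,0,0.6],-1],[[0,0,0],[0,0,0.6],-1],[[0,0,0],[0,0,0.6],-1],[[0,0,0],[0,0,0.6],-1]]'
python3 -c "
from h import *
s=readout.get_state();print(s['ft_torque'],s['ft_force']);plan([.51,-.012,.09],-16.6)"
python3 -m handwheel '[[[0,0,0],[0,0,0.6],-1],[[0,0,0],[0,0,0.6],-1],[[0,0,0],[0,0,0.6],-1],[[0,0,0],[0,0,0.6],-1],[[0,0,0],[0,0,0.6],-1]]'
python3 -c "
from h import *
s=readout.get_state();print(s['ft_torque'],s['ft_force']);plan([.51,-.012,.09],-16.6)
from bow import *
f=viewer.grab_frame('wrist');print(bow(f,s))"
```

```text
clock: 24.15
eef_pos: [0.5119, -0.0123, 0.0896]
tcp_rot: [2.727, 1.557, 0.006]
ft_force: [-5.6, -1.4, 25.9]
finger_gap: 0.0081
grasp_force: 30.0
[-0.45252297  1.45173332  0.08318124] [-5.55177133 -1.39867777 25.92699196]
t 24.15 tcp [511.9 -12.3  89.6] yhead -30.54 zax [ 0.004  0.001 -1.   ] q7 -0.75 gap 8.1 F [-5.6 -1.4 25.9]
shift units [-0.029 -0.07  -0.015]
turn units [ 0.044 -0.027 -3.042]
clock: 24.65
eef_pos: [0.5118, -0.0123, 0.0896]
tcp_rot: [2.894, 1.22, 0.006]
ft_force: [-5.1, -1.4, 26.9]
finger_gap: 0.0079
grasp_force: 30.0
[-0.40337739  1.37375499  0.07889566] [-5.10981521 -1.40838866 26.89836519]
t 24.65 tcp [511.8 -12.3  89.6] yhead -44.29 zax [ 0.004  0.001 -1.   ] q7 -0.95 gap 7.9 F [-5.1 -1.4 26.9]
shift units [-0.04  -0.061 -0.017]
turn units [ 0.04  -0.032 -6.041]
(array([ -1.34535893, 109.65476363]), 386, np.float64(0.2963273240012487))
```

```bash
for i in 1 2 3; do python3 -m handwheel '[[[0,0,0],[0,0,0.9],-1],[[0,0,0],[0,0,0.9],-1],[[0,0,0],[0,0,0.9],-1],[[0,0,0],[0,0,0.9],-1],[[0,0,0],[0,0,0.9],-1]]'; done
python3 - <<'E'
from h import *
s=readout.get_state();print(s['ft_torque'],s['ft_force']);plan([.51,-.012,.09],-116)
import pickle
from bow import *
f=viewer.grab_frame('wrist');print(bow(f,s),rosez(f))
g=viewer.grab_frame('side');pickle.dump(g,open('s8.pkl','wb'))
# brass seen near the bolt, in side views
for n,F in(("t0",pickle.load(open("side.pkl","rb"))),("w7",pickle.load(open("w7.pkl","rb"))[0]["side"]),("now",g)):
    h=cv2.cvtColor(F["img"],cv2.COLOR_BGR2HSV);P=cloud(F);y=np.radians(73.5);a=(P[...,0]-.51)*np.cos(y)+(P[...,1]+.0115)*np.sin(y)
    c=-(P[...,0]-.51)*-np.sin(y)-(P[...,1]+.0115)*np.cos(y)
    m=(h[...,0]>12)&(h[...,0]<28)&(h[...,1]>120)&(a>.055)&(a<.095)&(abs(c)<.025)&(P[...,2]>.022)&(P[...,2]<.062)
    print(n,m.sum(),np.percentile(a[m],[10,50,90]) if m.sum() else '')
E
```

```text
clock: 25.2
eef_pos: [0.5119, -0.0121, 0.0896]
tcp_rot: [-3.067, -0.681, -0.007]
ft_force: [-5.5, 0.1, 26.6]
finger_gap: 0.0079
grasp_force: 30.0
clock: 25.7
eef_pos: [0.5119, -0.0122, 0.0896]
tcp_rot: [-3.138, -0.121, -0.007]
ft_force: [-5.8, 0.1, 26.1]
finger_gap: 0.008
grasp_force: 30.0
clock: 26.2
eef_pos: [0.5119, -0.0123, 0.0896]
tcp_rot: [-3.109, 0.443, -0.006]
ft_force: [-6.2, -1.4, 27.5]
finger_gap: 0.0077
grasp_force: 30.0
[-0.25311561  1.7148638   0.16303561] [-6.18913212 -1.40946023 27.46739694]
t 26.2 tcp [511.9 -12.3  89.6] yhead -106.22 zax [ 0.004  0.001 -1.   ] q7 -1.86 gap 7.7 F [-6.2 -1.4 27.5]
shift units [-0.076  0.008 -0.018]
turn units [-0.03  -0.042  2.135]
(array([ -2.20301168, 109.86356333]), 377, np.float64(0.2710953614900262)) 0.07935541725921036
t0 73 [0.06842442 0.07322514 0.07629787]
w7 74 [0.06745206 0.0730962  0.07677446]
now 4 [0.05925642 0.06175205 0.06327627]
```

The bolt is drawing: the brass that showed in the strike has almost gone. I turn the last few degrees, up to the stop.

```bash
cat > chk.py <<'E'
from h import *
import pickle
s=readout.get_state();print(s['ft_torque'],s['ft_force']);plan([.51,-.012,.09],-116)
g=viewer.grab_frame('side')
h=cv2.cvtColor(g["img"],cv2.COLOR_BGR2HSV);P=cloud(g);y=np.radians(73.5);a=(P[...,0]-.51)*np.cos(y)+(P[...,1]+.0115)*np.sin(y)
c=(P[...,0]-.51)*np.sin(y)-(P[...,1]+.0115)*np.cos(y)
m=(h[...,0]>12)&(h[...,0]<28)&(h[...,1]>120)&(a>.045)&(a<.095)&(abs(c)<.025)&(P[...,2]>.022)&(P[...,2]<.062)
print(m.sum(),a[m])
E
python3 -m handwheel '[[[0,0,0],[0,0,0.5],-1],[[0,0,0],[0,0,0.5],-1],[[0,0,0],[0,0,0.5],-1],[[0,0,0],[0,0,0.3],-1],[[0,0,0],[0,0,0.2],-1]]'; python3 chk.py
python3 -m handwheel '[[[0,0,0],[0,0,0.3],-1],[[0,0,0],[0,0,0.3],-1],[[0,0,0],[0,0,0.2],-1],[[0,0,0],[0,0,0],-1],[[0,0,0],[0,0,0],-1]]'; python3 chk.py
```

```text
clock: 26.8
eef_pos: [0.5118, -0.0124, 0.0896]
tcp_rot: [-3.064, 0.687, -0.006]
ft_force: [-5.4, -1.8, 27.1]
finger_gap: 0.0077
grasp_force: 30.0
[-0.23775691  1.60925115  0.20221424] [-5.36055132 -1.76126774 27.13789782]
t 26.8 tcp [511.8 -12.4  89.6] yhead -115.27 zax [ 0.004  0.001 -1.   ] q7 -1.99 gap 7.7 F [-5.4 -1.8 27.1]
shift units [-0.073  0.018 -0.018]
turn units [-0.033 -0.039  0.16 ]
0 []
clock: 27.35
eef_pos: [0.512, -0.0124, 0.0895]
tcp_rot: [-3.041, 0.782, -0.006]
ft_force: [-4.9, -1.6, 25.9]
finger_gap: 0.0079
grasp_force: 30.4
[-0.34777165  1.36470126  0.40059017] [-4.91238468 -1.55061084 25.85795363]
t 27.35 tcp [512.  -12.4  89.5] yhead -118.85 zax [ 0.004  0.001 -1.   ] q7 -2.04 gap 7.9 F [-4.9 -1.6 25.9]
shift units [-0.08   0.024 -0.021]
turn units [-0.034 -0.043 -0.623]
0 []
```

The torque has jumped from 0.20 to 0.40 N m, so the barrel is against its stop, and no brass shows any more. I hold for a moment, check, and hand in.

```bash
python3 -m handwheel '[[[0,0,0],[0,0,0],-1],[[0,0,0],[0,0,0],-1],[[0,0,0],[0,0,0],-1],[[0,0,0],[0,0,0],-1],[[0,0,0],[0,0,0],-1]]'; python3 chk.py; python3 -c "
from h import *
print(job.sign_off())"
```

```text
clock: 27.9
eef_pos: [0.5121, -0.0124, 0.0895]
tcp_rot: [-3.041, 0.782, -0.006]
ft_force: [-3.7, -1.9, 25.9]
finger_gap: 0.0081
grasp_force: 30.4
[-0.31102904  1.40539788  0.37799732] [-3.67730755 -1.94054061 25.85383705]
t 27.9 tcp [512.1 -12.4  89.5] yhead -118.85 zax [ 0.004  0.001 -1.   ] q7 -2.04 gap 8.1 F [-3.7 -1.9 25.9]
shift units [-0.08   0.025 -0.021]
turn units [-0.034 -0.043 -0.621]
0 []
the job is handed in; nothing more can be done
None
```

Job handed in at about 28 s: the rose is seated and released, and the key is home, turned clockwise to its stop and still gripped there; no brass shows in the strike, so the bolt appears fully drawn (no verdict was returned).

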